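# Park the pen plotter after the art class

## Task

Close down the drawing plotter. First clear the two water pots off its bed: nest all three pots, the slim one inside the middle one and the middle one inside the large one, standing upright on the table beside the plotter. Then raise the pen fully with the small lift lever on the head, slide the head along the bridge until the pen is over the round cap well, and lower the lever fully so that the pen drops into the well; do not drag the lowered pen over the bed, do not tip a pot over on the way, and leave the brush jar, palette and paint tin where they are.

Things in the scene. Friction and masses are not known exactly. Their poses are not given: they have to be found in the camera images.
- plotter: Fixed pen plotter. Origin on the table under the middle of the pen's line of travel; x away from the robot at yaw 0, y along the bridge, z up. Bed x -115 to +135 mm, y -200 to +200, top 20 mm above the table. Bridge x +57 to +79 mm, 103 to 133 mm up, on two posts at y = +-185 (x +45 to +105, 145 mm tall). The head slides along it in y.
- carriage (a joint): Slide of the head along the bridge, m; equals the plotter-frame y of the pen. Range -0.15 to +0.15 (stops at both ends, one station lies under the pen at each); about 1.5 N of friction.
- head (a point): Point on the pen's axis in the head, 120 mm above the table. The head is a black box 52 x 46 x 60 mm (x, y, z; plotter frame), its front face 14 mm on the robot's side of the pen's axis, its underside 60 mm and its top 120 mm above the table; two thin lugs hold the lever's pivot, up to 135 mm; the pen stands up to 172 mm.
- lift_lever (a joint): Pivot of the steel lift lever on the head, rad. 0 = fully down (pen lowered, lever slopes down towards the robot by 0.35 rad below level), 0.85 = fully up (pen raised by 16 mm, lever 0.5 rad above level). It stays where it is left; about 0.1 N m of friction.
- lever_tip (a point): Centre of the crossbar at the lever's free end: steel cylinder 12 mm thick, 18 mm long along the plotter's y, on a bar 10 mm wide. The pivot axis (along the plotter's y) is 68 mm from here, 18 mm nearer the robot than the pen's axis, 126 mm above the table. Free space round and under the crossbar; it can be pinched from above, fingers closing along y. Tip up = lever up.
- pen_tip (a point): Point of the grey pen (13 mm thick), 2 mm above the bed when lowered, 18 mm when raised.
- cap_mouth (a point): Centre of the mouth of the cap well: a low fixed round black rubber cup on the bed at one end of the pen's travel (plotter y = +150 or -150 mm), 34 mm in diameter, 12 mm high, with an 18 mm hole, 9 mm deep. The other end has a square solid black rubber pad.
- wiper_pad: Fixed square black rubber pad 34 x 34 x 12 mm on the bed under the other end of the pen's travel; not the place for the pen. Origin at the centre of its underside.
- large_pot: Open round green plastic water pot, the widest and lowest, loose on the table left or right of the plotter: outside diameter 86 mm, inside 78 mm, height 54 mm, floor 5 mm thick. Origin at the centre of its underside, z up.
- middle_pot: Open round green plastic water pot on the plotter's bed: outside diameter 60 mm, inside 53 mm, height 82 mm, floor 5 mm. Origin at the centre of its underside, z up. In the large pot its rim stands 33 mm above the large one's.
- slim_pot: Open round green plastic water pot on the plotter's bed, the narrowest and tallest: outside diameter 40 mm, height 110 mm, floor 5 mm. Origin at the centre of its underside, z up. In the middle pot its rim stands 33 mm above the middle one's.
- brush_jar: Bystander: glass jar 72 mm in diameter with brushes, 205 mm tall in all, on the other side of the plotter from the large pot. Origin at the centre of its underside.
- palette: Bystander: round white plastic palette, 120 mm in diameter, 12 mm high, beside the plotter, farther out than the large pot or the jar. Origin at the centre of its underside.
- paint_tin: Bystander: flat closed paint tin 70 x 110 x 22 mm, on the other side of the plotter from the palette. Origin at the centre of its underside.

How it is judged (in metres and radians):
On the way, in this order (a step that is already met when the one before it is completed fails the run):
1. all three pots nested upright on the table and let go (horizontal distance between middle_pot and large_pot below 0.014 m and z of middle_pot in the frame of large_pot between 0 and 0.011 m and horizontal distance between slim_pot and middle_pot below 0.011 m and z of slim_pot in the frame of middle_pot between 0 and 0.011 m and angle between each of large_pot, middle_pot, slim_pot's own z axis and vertical below 0.1 rad and height (world z) of large_pot below 0.008 m and contact force between the fingers and middle_pot below 0.1 N and contact force between the fingers and slim_pot below 0.1 N), for 0.2 s.
2. the pen is raised fully with the lever (value of joint lift_lever above 0.65 rad), for 0.1 s.
3. the head is slid, pen raised, until the pen is over the cap well (value of joint lift_lever above 0.65 rad and horizontal distance between pen_tip and cap_mouth below 0.007 m), for 0.1 s.
At the end, for the whole second after the job is handed in: Slim pot in the middle pot in the large pot, each resting on the floor of the next (within 6 mm), all upright within 0.1 rad, at rest, the large one standing on the table; pen within 7 mm of the cap well's centre, measured level; lift lever within 0.12 rad of fully down (horizontal distance between middle_pot and large_pot below 0.014 m and z of middle_pot in the frame of large_pot between 0 and 0.011 m and horizontal distance between slim_pot and middle_pot below 0.011 m and z of slim_pot in the frame of middle_pot between 0 and 0.011 m and angle between each of large_pot, middle_pot, slim_pot's own z axis and vertical below 0.1 rad and height (world z) of large_pot below 0.008 m and linear speed of each of large_pot, middle_pot, slim_pot below 0.02 m/s and horizontal distance between pen_tip and cap_mouth below 0.007 m and value of joint lift_lever below 0.12 rad); the robot touches nothing.
It fails at once if the head is slid with the pen down (lever under 0.4 rad while the head is over 12 mm from its start and the pen over 12 mm from the cap well) (value of joint lift_lever below 0.4 rad and distance of head from where it was at the start of the episode above 0.012 m and horizontal distance between pen_tip and cap_mouth above 0.012 m).
It fails at once if a pot is tipped over (more than 0.9 rad) (angle between any of large_pot, middle_pot, slim_pot's own z axis and vertical above 0.9 rad).
It fails at once if the brush jar, palette or paint tin is moved more than 30 mm (distance of any of brush_jar, palette, paint_tin from where it was at the start of the episode above 0.03 m).
It also fails if it takes over 72 s, if anything falls off the work surface, if the arm or the gripper's body presses on something with over 40 N, if the wrist force passes 120 N, or if a joint passes its speed limit or range.

## Robot

A 6-joint arm with a two-finger parallel gripper is mounted at the origin on the work surface. World frame = base frame: x ahead of the robot, y to its left, z up, the work surface at z = 0. Lengths are in m, angles in degrees, forces in N, time in s.
With the tool pointing down it reaches from about 0.375 to 0.9 m from the base axis. Payload 3.1 kg.
Tool frame: the origin (TCP) lies at the very end of the fingers, on their centre line; the grasp point (between the pads) lies 19 mm behind it; z points along the fingers, y is the direction in which the jaws open and shut (so a half turn about z gives the same grasp; the last joint's range is limited). The gripper opens to 87 mm and grips with 3 to 60 N. Pads are 19 mm wide; open, the fingers measure 117 mm over their backs; the gripper's body (75 mm by 190 mm) begins 51 mm behind the grasp point.
Start: joints at [-75.373, 30.224, 82.088, -0, 67.689, -10.227], TCP at [0.263, -0.567, 0.223] pointing down, gripper open.
Joint ranges: [-176.69, 176.69], [-43.24, 126.21], [12.49, 139.97], [-82, 262], [0, 151.66], [-163.58, 163.58]. Speed limits (degrees/s): [159.86, 159.86, 180, 180, 180, 180].

## Interface

Orientations are given as a 3x3 rotation matrix whose columns are the frame's x, y, z axes.
In Python, from rig import read_state, capture, hand_in gives the robot as it stands. The module is installed in compiled form; this text tells all that it offers.
- The arm moves only by the tool move_arm, never from a script. Its arguments are lists of equal length, an entry for each row: "linear": the shift along the tool's x, y, z in cm, a list of three; "angular": the turn, a rotation vector about the tool's x, y, z in rad, a list of three; "fingers": the gripper command: -1 is fully open, 1 is shut, values between are in proportion. In form: {"linear": [[tx, ty, tz], ...], "angular": [[wx, wy, wz], ...], "fingers": [fingers, ...]}. A call has 1 to 12 rows; each row is the pose to reach, as a shift and turn from the pose measured when the call began, along the tool's axes at that moment; what a row does not reach only later rows make up. A row lasts 1/12 s, in which the tool goes at most 41.7 mm and 7.16 degrees, less where a joint would pass 70% of its speed; a pose out of reach is approached as far as the arm can. A call with a gripper value outside its range is refused whole. The fingers move at their own pace and stop on an object; the grip force is fixed at half the most. Time passes only in rows, so rows that repeat a pose let the fingers close. It gives the time, the measured TCP pose, the force and the opening at its end, in the units of the state.
- read_state(): the state, without advancing time (a new reading comes with each control period).
- capture(name): name is "side" or "top" or "wrist"; returns a dict with "color" (420x560x3 uint8, red, green, blue), "fx", "fy", "cx", "cy" (pixels), "view" (4x4, takes a point from world to camera coordinates); the wrist camera has in their place "hand_eye" (4x4, takes a point from camera to tool coordinates, whose origin is the TCP and whose axes are the flange's). Camera axes: x right, y down, z forward; pixel columns grow to the right and rows downward; lengths in m; the calibration is good to about 2 mm. A picture is of the moment at which its call begins: read the wrist's pose just before it. There is no depth.
- hand_in(): hands the job in, once; it reports no verdict.
The state is a dict: "time_s": time; "joint_positions": joint angles; "qvel": joint speeds; "tau": joint torques, N m; "position": TCP position; "tcp_rot": TCP orientation; "force": force on the tool from outside, world axes, zero at the start; "moment": the same for the moment, N m; "opening": opening from 0.0 (shut) to 1.0 (fully open).
Only numpy, scipy, OpenCV 4.12 (cv2) and the standard library are available. Lean on these libraries where they do the work, as an engineer would, in place of code of your own. Each camera call takes 0.05 s, during which the arm holds its last target. There are 200 camera calls.

## Working session

There is one attempt and no reset: what is moved stays moved. The work goes in short steps, Python scripts to look and compute and a tool call to move; the robot and the scene stay as the last step left them, time stands still between calls to the robot, and variables do not carry over. Pictures are saved under pics/ and viewed, about 8 in all and at most 12, crops included, and the job is handed in when it is done.

Besides the shell and the picture viewer there is one more tool, called after "Request:" as name(argument=value, ...) on one line, values as JSON. move_arm: Moves the arm, as the interface text tells. Its arguments: {"type":"object","properties":{"linear":{"type":"array"},"angular":{"type":"array"},"fingers":{"type":"array"}},"required":["linear","angular","fingers"]}

```bash
mkdir -p pics
cat > h.py <<'E'
import numpy as np, cv2
from rig import read_state, capture, hand_in
def snap(name, out=None):
    s=read_state(); c=capture(name)
    if name=="wrist":
        T=np.eye(4); T[:3,:3]=s["tcp_rot"]; T[:3,3]=s["position"]
        c["view"]=np.linalg.inv(T@c["hand_eye"])
    if out: cv2.imwrite(f"pics/{out}.png",c["color"][:,:,::-1])
    return c
def plane(c,u,v,z):
    M=np.linalg.inv(c["view"]); d=M[:3,:3]@np.array([(u-c["cx"])/c["fx"],(v-c["cy"])/c["fy"],1]); o=M[:3,3]
    return o+d*(z-o[2])/d[2]
def proj(c,p):
    q=c["view"]@np.append(p,1); return q[0]/q[2]*c["fx"]+c["cx"], q[1]/q[2]*c["fy"]+c["cy"]
def green(c,hlo=35,hhi=90,s=60):
    h=cv2.cvtColor(c["color"],cv2.COLOR_RGB2HSV); return cv2.inRange(h,(hlo,s,30),(hhi,255,255))
E
python3 - <<'E'
from h import *
a=snap("top","top0"); b=snap("side","side0")
s=read_state(); print(s["position"],np.round(s["tcp_rot"],3),s["opening"],s["time_s"])
for c in(a,b): print(np.round(np.linalg.inv(c["view"]),3),c["fx"])
E
```

```text
[ 0.26254869 -0.56645065  0.22166968] [[ 0.907  0.42  -0.   ]
 [ 0.42  -0.907  0.002]
 [ 0.    -0.002 -1.   ]] 1.0048275080255868 0.1
[[-0.019 -0.998  0.068  0.488]
 [-0.999  0.017 -0.028  0.014]
 [ 0.027 -0.068 -0.997  0.914]
 [ 0.     0.     0.     1.   ]] 392.7074745390858
[[-0.963 -0.205  0.177  0.343]
 [-0.27   0.675 -0.687  0.749]
 [ 0.021 -0.709 -0.705  0.896]
 [ 0.     0.     0.     1.   ]] 510.5014224727341
```

View pics/top0.png

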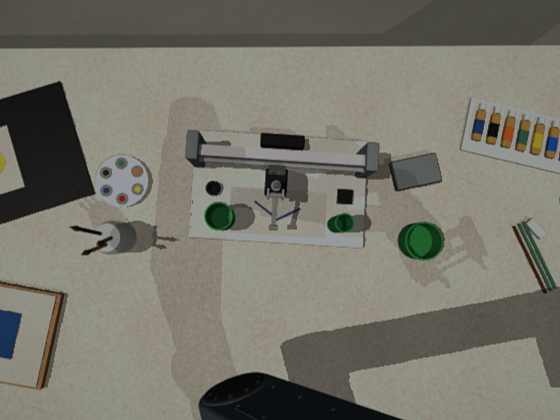

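View pics/side0.png

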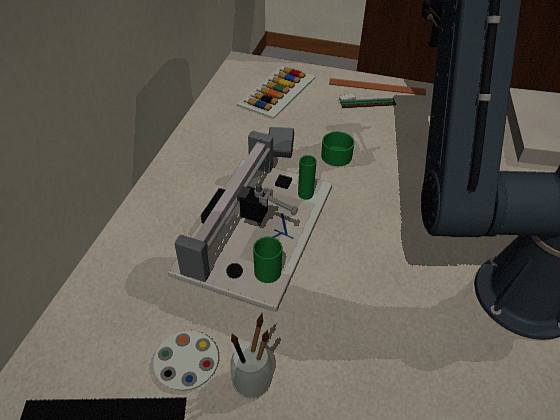

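The top view shows the slim pot at (341,223), the middle pot at (219,215), the large pot at (421,240), the round cap well at (213,188) and the square pad at (345,196). The head is at (277,182), with the lever tip near (274,228). The side view agrees: the large pot is on the −y side, and the jar and palette on the +y side.

```bash
cat >> h.py <<'E'
def rimcentre(c,m,z,R):
    """far edge of the blob (away from camera nadir) is the rim; step R back"""
    o=np.linalg.inv(c["view"])[:3,3]
    P=np.array([plane(c,u,v,z)[:2] for v,u in np.argwhere(m)])
    d=P.mean(0)-o[:2]; d/=np.linalg.norm(d); n=np.array([-d[1],d[0]])
    f=np.percentile(P@d,99.7); w=P@n
    return d*(f-R)+n*(w.max()+w.min())/2, w.max()-w.min()
E
python3 - <<'E'
from h import *
c=snap("top"); m=green(c); n,l,st,ce=cv2.connectedComponentsWithStats(m)
for i in range(1,n):
    if st[i][4]>150: print(i,st[i],ce[i])
for nm,(u,v),z,R in(("large",(421,240),.054,.043),("middle",(219,215),.102,.030),("slim",(341,223),.130,.020)):
    i=min((k for k in range(1,n) if st[k][4]>150),key=lambda k:np.hypot(*(ce[k]-(u,v))))
    print(nm,rimcentre(c,l==i,z,R))
g=cv2.cvtColor(c["color"],cv2.COLOR_RGB2GRAY)
pp=[]
for u,v in((213,188),(345,196)):
    w=g[v-12:v+13,u-12:u+13]<60; y,x=np.argwhere(w).mean(0); p=plane(c,u-12+x,v-12+y,.030); pp.append(p); print(p,w.sum())
d=pp[0]-pp[1]; O=(pp[0]+pp[1])/2; yaw=np.arctan2(-d[0],d[1]); print("len",np.linalg.norm(d),"O",O,"yaw deg",np.degrees(yaw))
s=snap("side")
for u,v in((234,270),(284,182)): print("side",plane(s,u,v,.031))
# lever tip by two rays
def ray(c,u,v):
    a=plane(c,u,v,0);b=plane(c,u,v,.1);return a,(b-a)/np.linalg.norm(b-a)
print("tip z?",[np.round(plane(c,274,228,z),3) for z in(.1,.13,.16)],[np.round(plane(s,294,209,z),3) for z in(.1,.13,.16)])
ims=[cv2.resize(c["color"][150:260,180:380],None,fx=4,fy=4,interpolation=cv2.INTER_CUBIC)]
cv2.imwrite("pics/crop1.png",ims[0][:,:,::-1])
E
```

```text
3 [204 202  31  28 606] [219.79372937 215.97854785]
4 [328 213  27  20 385] [341.13246753 222.8961039 ]
5 [ 398  222   46   39 1391] [420.6534867  240.68655643]
6 [523 222  33  66 186] [538.98387097 254.62365591]
7 [518 224  34  66 184] [534.51086957 256.80434783]
large (array([ 0.47503586, -0.3349449 ]), np.float64(0.08382852864974405))
middle (array([0.53540085, 0.10913264]), np.float64(0.05712404869821425))
slim (array([ 0.51649214, -0.14430634]), np.float64(0.0381149051702554))
[0.6033914  0.12985032 0.03      ] 168
[ 0.57945135 -0.1675245   0.03      ] 219
len 0.2983369081118549 O [ 0.59142138 -0.01883709  0.03      ] yaw deg -4.602648556725528
side [0.60387214 0.13190039 0.031     ]
side [ 0.5763606 -0.1636889  0.031    ]
tip z? [array([ 0.508, -0.004,  0.1  ]), array([ 0.508, -0.004,  0.13 ]), array([ 0.507, -0.003,  0.16 ])] [array([ 0.514, -0.013,  0.1  ]), array([0.507, 0.015, 0.13 ]), array([0.501, 0.044, 0.16 ])]
```

View pics/crop1.png

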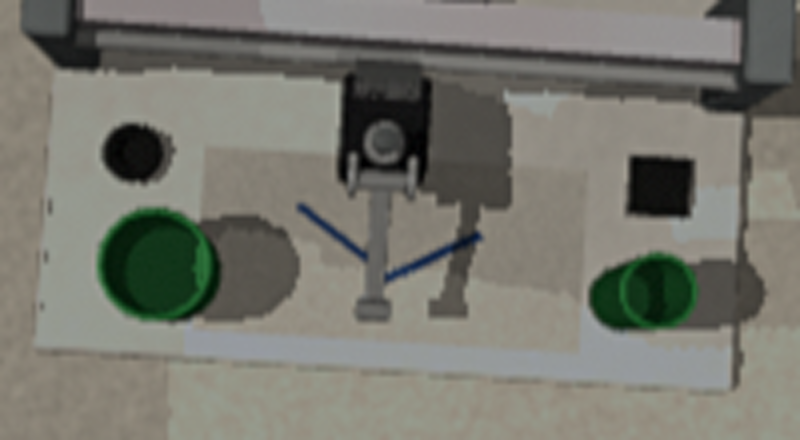

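The crop confirms the round cap at the +y end and the square pad at the −y end. The 0.298 m between them agrees with the 0.300 m given. The plotter origin is about (0.591, −0.019) with yaw −4.6°, and the head is at y≈+8 mm. Next I go above the middle pot.

```bash
cat >> h.py <<'E'
from scipy.spatial.transform import Rotation as Ro
O=np.array([.5914,-.0188]); YAW=np.radians(-4.6); RP=np.array([[np.cos(YAW),-np.sin(YAW)],[np.sin(YAW),np.cos(YAW)]])
def pw(x,y,z): return np.append(O+RP@[x,y],z)
def go(p,yyaw):
    """print shift (cm) and turn (tool axes) to reach TCP p, tool down, jaw axis at world angle yyaw deg"""
    s=read_state(); a=np.radians(yyaw); y=np.array([np.cos(a),np.sin(a),0]); z=np.array([0,0,-1.]); x=np.cross(y,z)
    R=np.array(s["tcp_rot"]); D=R.T@np.c_[x,y,z]
    print("t",round(s["time_s"],2),"at",np.round(s["position"],4),"F",np.round(s["force"],1),"op",round(s["opening"],3))
    print("  lin cm",np.round(R.T@(np.array(p)-s["position"])*100,2),"ang",np.round(Ro.from_matrix(D).as_rotvec(),3))
E
python3 -c "
from h import *
go([.535,.109,.20],-94.6)"
```

```text
t 0.2 at [ 0.2626 -0.5667  0.2219] F [ 0.1  0.3 -0.2] op 1.005
  lin cm [ 53.12 -49.86   2.27] ang [-0.001  0.     0.514]
```

Request:
move_arm(linear=[[53.1,-49.8,2],[53.1,-49.8,2],[53.1,-49.8,2],[53.1,-49.8,2],[53.1,-49.8,2],[53.1,-49.8,2],[53.1,-49.8,2],[53.1,-49.8,2],[53.1,-49.8,2],[53.1,-49.8,2],[53.1,-49.8,2],[53.1,-49.8,2]], angular=[[0,0,0.515],[0,0,0.515],[0,0,0.515],[0,0,0.515],[0,0,0.515],[0,0,0.515],[0,0,0.515],[0,0,0.515],[0,0,0.515],[0,0,0.515],[0,0,0.515],[0,0,0.515]], fingers=[-1,-1,-1,-1,-1,-1,-1,-1,-1,-1,-1,-1])

```text
time_s: 1.2
position: [0.45, -0.1016, 0.209]
tcp_rot: [[0.997, -0.081, -0.0], [-0.081, -0.997, 0.001], [-0.0, -0.001, -1.0]]
force: [0.4, -0.0, 0.5]
opening: 1.001
```

```bash
python3 -c "
from h import *
go([.535,.109,.20],-94.6)"
```

```text
t 1.2 at [ 0.45   -0.1016  0.209 ] F [ 0.4 -0.   0.5] op 1.001
  lin cm [  6.76 -21.68   0.92] ang [-0.001  0.    -0.001]
```

Request:
move_arm(linear=[[6.8,-21.7,0.9],[6.8,-21.7,0.9],[6.8,-21.7,0.9],[6.8,-21.7,0.9],[6.8,-21.7,0.9],[6.8,-21.7,0.9],[6.8,-21.7,0.9],[6.8,-21.7,0.9]], angular=[[0,0,0],[0,0,0],[0,0,0],[0,0,0],[0,0,0],[0,0,0],[0,0,0],[0,0,0]], fingers=[-1,-1,-1,-1,-1,-1,-1,-1])

```text
time_s: 1.87
position: [0.5352, 0.1102, 0.1999]
tcp_rot: [[0.997, -0.078, -0.001], [-0.078, -0.997, 0.001], [-0.001, -0.001, -1.0]]
force: [-1.3, -0.1, 0.4]
opening: 0.998
```

Run:
```python
from h import *
c=snap("wrist","w1"); go([.535,.109,.076],-94.6)
print("cam",np.round(np.linalg.inv(c["view"]),3),c["fx"])
m=green(c); n,l,st,ce=cv2.connectedComponentsWithStats(m)
for i in range(1,n):
    if st[i][4]>300: print(st[i],ce[i])
print("expect rim centre px",proj(c,[.535,.109,.102]))
```

```text
t 1.92 at [0.5349 0.1092 0.1999] F [ 0.2 -0.6  0.5] op 0.998
  lin cm [ 0.03  0.02 12.39] ang [-0.     0.001 -0.   ]
cam [[-0.079 -0.956 -0.283  0.613]
 [-0.997  0.076  0.023  0.104]
 [-0.001  0.284 -0.959  0.364]
 [ 0.     0.     0.     1.   ]] 363.07153185940274
[ 242  152   79   90 5385] [280.62451253 198.41467038]
[ 529  163   31   44 1040] [546.37788462 183.06826923]
expect rim centre px (np.float64(282.9962328576618), np.float64(206.84338516639474))
```

View pics/w1.png

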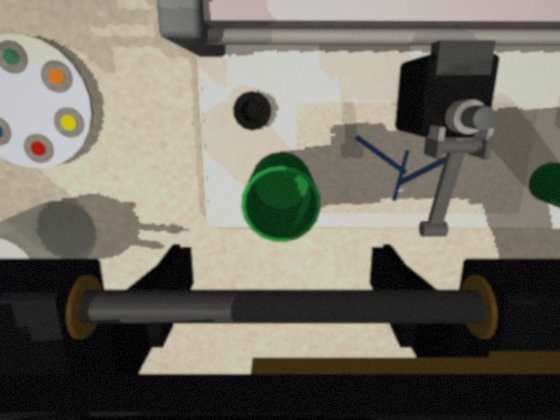

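The wrist view shows the middle pot's rim centred at about (282,203), with the expected point at (283,207). That is about 3 mm further in +x. I'll apply that, descend, and grip.

Request:
move_arm(linear=[[0.3,-0.1,4],[0.3,-0.1,8],[0.3,-0.1,11],[0.3,-0.1,12.4],[0.3,-0.1,12.4],[0.3,-0.1,12.4],[0.3,-0.1,12.4],[0.3,-0.1,12.4],[0.3,-0.1,12.4],[0.3,-0.1,12.4],[0.3,-0.1,12.4],[0.3,-0.1,12.4]], angular=[[0,0,0],[0,0,0],[0,0,0],[0,0,0],[0,0,0],[0,0,0],[0,0,0],[0,0,0],[0,0,0],[0,0,0],[0,0,0],[0,0,0]], fingers=[-1,-1,-1,-1,-1,1,1,1,1,1,1,1])

```text
time_s: 2.92
position: [0.5385, 0.1101, 0.077]
tcp_rot: [[0.997, -0.08, 0.001], [-0.08, -0.997, 0.0], [0.001, -0.0, -1.0]]
force: [-0.3, -0.1, 5.3]
opening: 0.666
```

Request:
move_arm(linear=[[0,0,-1],[0,0,-3],[0,0,-6],[0,0,-9.5],[0,0,-13],[0,0,-16],[0,0,-17.5],[0,0,-18],[0,0,-18],[0,0,-18]], angular=[[0,0,0],[0,0,0],[0,0,0],[0,0,0],[0,0,0],[0,0,0],[0,0,0],[0,0,0],[0,0,0],[0,0,0]], fingers=[1,1,1,1,1,1,1,1,1,1])

```text
time_s: 3.75
position: [0.5373, 0.11, 0.2562]
tcp_rot: [[0.997, -0.08, -0.001], [-0.08, -0.997, 0.0], [-0.001, -0.0, -1.0]]
force: [0.4, 0.2, -0.3]
opening: 0.671
```

Run:
```python
from h import *
go([.475,-.335,.26],-94.6)
c=snap("wrist","w2"); m=green(c); n,l,st,ce=cv2.connectedComponentsWithStats(m)
for i in range(1,n):
    if st[i][4]>300: print(st[i],ce[i])
```

```text
t 3.75 at [0.5373 0.11   0.2562] F [ 0.4  0.2 -0.3] op 0.671
  lin cm [-2.66 44.86 -0.39] ang [-0.     0.001  0.   ]
[ 496  156   64   54 2329] [530.93988836 178.49677973]
[  211   186   141   105 10586] [280.88843756 246.89476667]
[ 225  322  114   30 2396] [281.34265442 334.35392321]
```

Request:
move_arm(linear=[[0,1,0],[-0.3,4,0],[-0.5,7.5,0],[-0.8,11,0],[-1,14.5,0],[-1.2,18,0],[-1.4,21.5,0],[-1.6,25,0],[-1.8,28.5,0],[-2,32,0],[-2.2,35,0],[-2.4,38,0]], angular=[[0,0,0],[0,0,0],[0,0,0],[0,0,0],[0,0,0],[0,0,0],[0,0,0],[0,0,0],[0,0,0],[0,0,0],[0,0,0],[0,0,0]], fingers=[1,1,1,1,1,1,1,1,1,1,1,1])

```text
time_s: 4.8
position: [0.4809, -0.2687, 0.2536]
tcp_rot: [[0.997, -0.081, -0.006], [-0.081, -0.997, 0.003], [-0.006, -0.002, -1.0]]
force: [1.1, -0.0, -0.9]
opening: 0.667
```

Run:
```python
from h import *
go([.475,-.335,.20],-94.6)
```

```text
t 4.8 at [ 0.4809 -0.2687  0.2536] F [ 1.1 -0.  -0.9] op 0.667
  lin cm [-0.02  6.67  5.35] ang [-0.002  0.006 -0.001]
```

Request:
move_arm(linear=[[0,3,1],[0,5.5,3],[0,6.7,5],[0,6.7,5.4],[0,6.7,5.4],[0,6.7,5.4]], angular=[[0,0,0],[0,0,0],[0,0.006,0],[0,0.006,0],[0,0.006,0],[0,0.006,0]], fingers=[1,1,1,1,1,1])

```text
time_s: 5.3
position: [0.4746, -0.3343, 0.1988]
tcp_rot: [[0.997, -0.081, -0.002], [-0.081, -0.997, 0.005], [-0.002, -0.004, -1.0]]
force: [-0.9, 0.3, -0.7]
opening: 0.666
```

Run:
```python
from h import *
go([.475,-.335,.067],-94.6)
c=snap("wrist","w3")
print("large rim px",proj(c,[.475,-.335,.054]),[np.round(proj(c,[.475+.043*np.cos(a),-.335+.043*np.sin(a),.054])) for a in np.arange(0,6.2,np.pi/4)])
```

```text
t 5.3 at [ 0.4746 -0.3343  0.1988] F [-0.9  0.3 -0.7] op 0.666
  lin cm [ 0.08  0.13 13.18] ang [-0.004  0.002 -0.001]
large rim px (np.float64(282.79911948752374), np.float64(190.6898245576301)) [array([279., 141.]), array([244., 159.]), array([234., 195.]), array([252., 226.]), array([287., 236.]), array([319., 221.]), array([332., 187.]), array([316., 153.])]
```

View pics/w3.png

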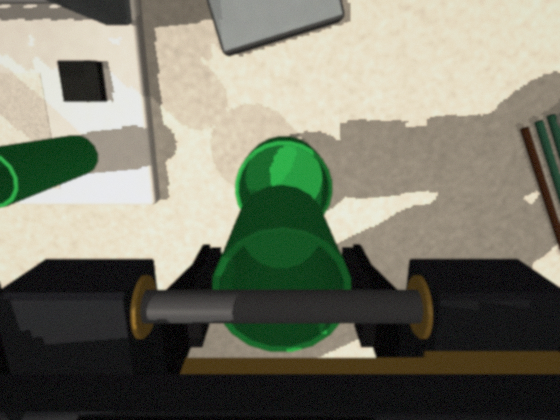

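The view shows the middle pot held upright. The large pot's rim spans x 236–332 with its top edge near y=138, which matches the prediction of 234–332 and 141. I'll lower it in.

Request:
move_arm(linear=[[0.1,0.1,2],[0.1,0.1,4.5],[0.1,0.1,6.5],[0.1,0.1,8],[0.1,0.1,9.5],[0.1,0.1,11],[0.1,0.1,12],[0.1,0.1,12.8],[0.1,0.1,13.3],[0.1,0.1,13.5],[0.1,0.1,13.5],[0.1,0.1,13.5]], angular=[[-0.004,0.002,0],[-0.004,0.002,0],[-0.004,0.002,0],[-0.004,0.002,0],[-0.004,0.002,0],[-0.004,0.002,0],[-0.004,0.002,0],[-0.004,0.002,0],[-0.004,0.002,0],[-0.004,0.002,0],[-0.004,0.002,0],[-0.004,0.002,0]], fingers=[1,1,1,1,1,1,1,1,1,1,1,1])

```text
time_s: 6.35
position: [0.4766, -0.3354, 0.0653]
tcp_rot: [[0.997, -0.08, 0.002], [-0.08, -0.997, -0.002], [0.003, 0.002, -1.0]]
force: [0.7, -0.9, -1.0]
opening: 0.666
```

Run:
```python
from h import *
go([.475,-.335,.063],-94.6)
```

```text
t 6.35 at [ 0.4766 -0.3354  0.0653] F [ 0.7 -0.9 -1. ] op 0.666
  lin cm [-0.16 -0.02  0.23] ang [ 0.002 -0.003  0.   ]
```

Release after easing down 2 mm, then rise.

Request:
move_arm(linear=[[-0.1,0,0.2],[-0.1,0,0.25],[-0.1,0,0.25],[-0.1,0,0.25],[-0.1,0,0.25],[-0.1,0,0.25],[-0.1,0,0.25],[-0.1,0,-2],[-0.1,0,-6],[-0.1,0,-10],[-0.1,0,-14],[-0.1,0,-16]], angular=[[0,0,0],[0,0,0],[0,0,0],[0,0,0],[0,0,0],[0,0,0],[0,0,0],[0,0,0],[0,0,0],[0,0,0],[0,0,0],[0,0,0]], fingers=[1,1,-1,-1,-1,-1,-1,-1,-1,-1,-1,-1])

```text
time_s: 7.35
position: [0.4768, -0.3365, 0.2304]
tcp_rot: [[0.997, -0.08, 0.008], [-0.08, -0.997, -0.008], [0.009, 0.007, -1.0]]
force: [0.1, -0.9, 0.0]
opening: 0.997
```

Run:
```python
from h import *
# slim rim centre from the first top view estimate
go([.5165,-.144,.23],-94.6)
c=snap("wrist","w4"); m=green(c); n,l,st,ce=cv2.connectedComponentsWithStats(m)
for i in range(1,n):
    if st[i][4]>300: print(st[i],ce[i])
print("mid rim if at large centre",[np.round(proj(c,[.475+.03*np.cos(a),-.335+.03*np.sin(a),.087])) for a in np.arange(0,6.2,np.pi/2)])
```

```text
t 7.35 at [ 0.4768 -0.3365  0.2304] F [ 0.1 -0.9  0. ] op 0.997
  lin cm [  2.42 -19.5   -0.07] ang [ 0.007 -0.009  0.   ]
[520 119  40 123 755] [540.19337748 175.1589404 ]
[509 124  49 136 853] [533.01524033 190.1137163 ]
[   0  138  108   64 4788] [ 47.87928154 166.4122807 ]
[ 235  138   89   92 6318] [278.89300412 183.8759101 ]
mid rim if at large centre [array([276., 161.]), array([244., 198.]), array([281., 228.]), array([313., 193.])]
```

View pics/w4.png

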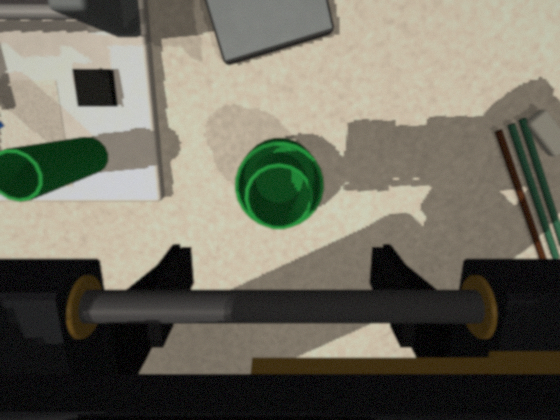

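The middle pot sits nested: its rim spans x 244–313 down to y=229, as predicted for (0.475, −0.335). Next is the slim pot.

Request:
move_arm(linear=[[0.5,-3,0],[1,-7,0],[1.7,-11,0],[2,-15,0],[2.4,-18,0],[2.4,-19.5,0],[2.4,-19.5,0],[2.4,-19.5,0],[2.4,-19.5,0]], angular=[[0,0,0],[0.007,-0.009,0],[0.007,-0.009,0],[0.007,-0.009,0],[0.007,-0.009,0],[0.007,-0.009,0],[0.007,-0.009,0],[0.007,-0.009,0],[0.007,-0.009,0]], fingers=[-1,-1,-1,-1,-1,-1,-1,-1,-1])

```text
time_s: 8.15
position: [0.5177, -0.146, 0.2313]
tcp_rot: [[0.997, -0.08, 0.004], [-0.08, -0.997, -0.005], [0.004, 0.005, -1.0]]
force: [0.6, -1.1, -0.6]
opening: 1.002
```

Run:
```python
from h import *
c=snap("wrist","w5"); m=green(c); n,l,st,ce=cv2.connectedComponentsWithStats(m)
for i in range(1,n):
    if st[i][4]>300: print(st[i],ce[i])
i=min((k for k in range(1,n) if st[k][4]>800),key=lambda k:abs(ce[k][0]-280))
r,w=rimcentre(c,l==i,.130,.020); print("rim",r,w); print("base side view top:",plane(c,282,st[i][1],.020))
go([*r,.104],-94.6)
```

```text
[ 415  160  114   94 8005] [471.8638351  206.84109931]
[ 254  162   51   70 2715] [279.14548803 198.15801105]
rim [ 0.51757032 -0.14478206] 0.0382131327613435
base side view top: [ 0.53330577 -0.1490734   0.02      ]
t 8.2 at [ 0.5177 -0.1464  0.2313] F [ 0.3 -0.3 -0.1] op 0.999
  lin cm [-0.08 -0.22 12.73] ang [ 0.005 -0.004 -0.001]
```

View pics/w5.png

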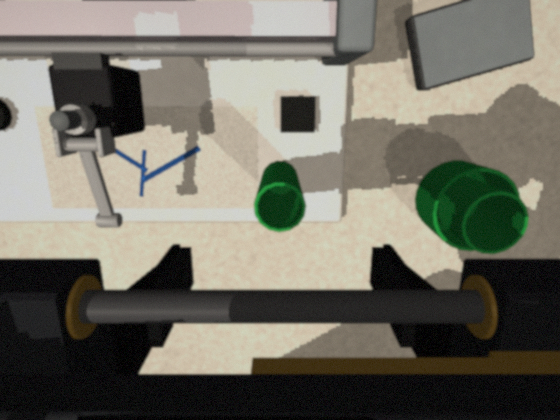

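The slim pot's rim is centred at (279,206) px, which is (0.5176, −0.145), and the nested pair is undisturbed on the right. Descend and grip.

Request:
move_arm(linear=[[-0.1,-0.2,4],[-0.1,-0.2,8],[-0.1,-0.2,11],[-0.1,-0.2,12.7],[-0.1,-0.2,12.7],[-0.1,-0.2,12.7],[-0.1,-0.2,12.7],[-0.1,-0.2,12.7],[-0.1,-0.2,12.7],[-0.1,-0.2,12.7],[-0.1,-0.2,12.7],[-0.1,-0.2,12.7]], angular=[[0.005,-0.004,0],[0.005,-0.004,0],[0.005,-0.004,0],[0.005,-0.004,0],[0.005,-0.004,0],[0.005,-0.004,0],[0.005,-0.004,0],[0.005,-0.004,0],[0.005,-0.004,0],[0.005,-0.004,0],[0.005,-0.004,0],[0.005,-0.004,0]], fingers=[-1,-1,-1,-1,-1,1,1,1,1,1,1,1])

```text
time_s: 9.2
position: [0.5176, -0.145, 0.1049]
tcp_rot: [[0.997, -0.081, 0.001], [-0.081, -0.997, -0.0], [0.001, -0.0, -1.0]]
force: [0.5, -0.3, -0.1]
opening: 0.556
```

Request:
move_arm(linear=[[0,0,0],[0,0,0],[0,0,-1],[0,0,-3],[0,0,-6],[0,0,-9.5],[0,0,-12.5],[0,0,-14],[0,0,-14.5],[0,0,-14.5],[0,0,-14.5]], angular=[[0,0,0],[0,0,0],[0,0,0],[0,0,0],[0,0,0],[0,0,0],[0,0,0],[0,0,0],[0,0,0],[0,0,0],[0,0,0]], fingers=[1,1,1,1,1,1,1,1,1,1,1])

```text
time_s: 10.12
position: [0.5167, -0.1446, 0.2493]
tcp_rot: [[0.997, -0.081, -0.0], [-0.081, -0.997, 0.001], [-0.0, -0.001, -1.0]]
force: [1.3, -0.5, -0.6]
opening: 0.446
```

Run:
```python
from h import *
go([.475,-.335,.25],-94.6)
```

```text
t 10.12 at [ 0.5167 -0.1446  0.2493] F [ 1.3 -0.5 -0.6] op 0.446
  lin cm [-2.62 19.31 -0.08] ang [-0.001  0.    -0.   ]
```

Request:
move_arm(linear=[[-0.2,1,0],[-0.6,4,0],[-1,7.5,0],[-1.5,11,0],[-2,14,1],[-2.4,16.5,2],[-2.6,18.5,3],[-2.6,19.3,3],[-2.6,19.3,3],[-2.6,19.3,3],[-2.6,19.3,3]], angular=[[0,0,0],[0,0,0],[0,0,0],[0,0,0],[0,0,0],[0,0,0],[0,0,0],[0,0,0],[0,0,0],[0,0,0],[0,0,0]], fingers=[1,1,1,1,1,1,1,1,1,1,1])

```text
time_s: 11.03
position: [0.4753, -0.3337, 0.2191]
tcp_rot: [[0.997, -0.08, -0.001], [-0.08, -0.997, 0.002], [-0.001, -0.002, -1.0]]
force: [0.8, -0.2, -0.5]
opening: 0.439
```

Run:
```python
from h import *
c=snap("wrist","w6")
go([.475,-.335,.097],-94.6)
print("mid rim",[np.round(proj(c,[.475+.03*np.cos(a),-.335+.03*np.sin(a),.087])) for a in np.arange(0,6.2,np.pi/2)])
```

```text
t 11.08 at [ 0.4755 -0.3335  0.2195] F [ 0.2 -0.3 -0.2] op 0.446
  lin cm [-0.04  0.16 12.25] ang [-0.001  0.     0.001]
mid rim [array([280., 160.]), array([248., 198.]), array([286., 229.]), array([319., 193.])]
```

View pics/w6.png

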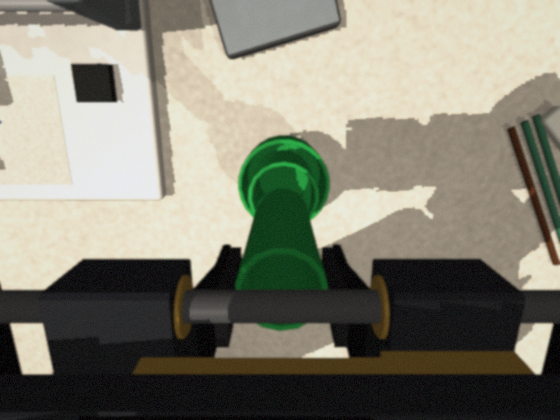

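The middle rim spans x 248–317 with its top at y=162, within about 1 mm of the prediction, so I'll lower the slim pot.

Request:
move_arm(linear=[[-0.1,0.1,1],[-0.1,0.1,2.5],[-0.1,0.1,4],[-0.1,0.1,5.5],[-0.1,0.1,7],[-0.1,0.1,8.5],[-0.1,0.1,10],[-0.1,0.1,11],[-0.1,0.1,11.8],[-0.1,0.1,12.2],[-0.1,0.1,12.3],[-0.1,0.1,12.3]], angular=[[0,0,0],[0,0,0],[0,0,0],[0,0,0],[0,0,0],[0,0,0],[0,0,0],[0,0,0],[0,0,0],[0,0,0],[0,0,0],[0,0,0]], fingers=[1,1,1,1,1,1,1,1,1,1,1,1])

```text
time_s: 12.08
position: [0.4746, -0.3343, 0.0966]
tcp_rot: [[0.997, -0.079, 0.0], [-0.079, -0.997, 0.001], [-0.0, -0.001, -1.0]]
force: [0.0, 0.2, -0.0]
opening: 0.445
```

Request:
move_arm(linear=[[0,0,0.1],[0,0,0.1],[0,0,0.1],[0,0,0.1],[0,0,0.1],[0,0,0.1],[0,0,0.1],[0,0,-2],[0,0,-6],[0,0,-10],[0,0,-13],[0,0,-14]], angular=[[0,0,0],[0,0,0],[0,0,0],[0,0,0],[0,0,0],[0,0,0],[0,0,0],[0,0,0],[0,0,0],[0,0,0],[0,0,0],[0,0,0]], fingers=[1,1,-0.1,-0.1,-0.1,-0.1,-0.1,-0.1,-0.1,-0.1,-0.1,-0.1])

```text
time_s: 13.08
position: [0.4768, -0.3365, 0.2421]
tcp_rot: [[0.997, -0.079, 0.007], [-0.079, -0.997, -0.006], [0.008, 0.006, -1.0]]
force: [-0.3, -1.3, 0.0]
opening: 0.552
```

Run:
```python
from h import *
c=snap("wrist","w7"); t=snap("side")
q=pw(-.082,.008,.20); print("lever-above",q); go(q,-94.6)
a=cv2.resize(c["color"],(400,300)); b=cv2.resize(t["color"][60:270,180:460],(400,300))
cv2.imwrite("pics/w7b.png",np.hstack([a,b])[:,:,::-1])
```

```text
lever-above [ 0.51030572 -0.00424946  0.2       ]
t 13.18 at [ 0.4757 -0.3355  0.2391] F [ 0.3  0.6 -0.2] op 0.553
  lin cm [  0.82 -33.31   3.81] ang [ 0.003 -0.004  0.001]
```

View pics/w7b.png

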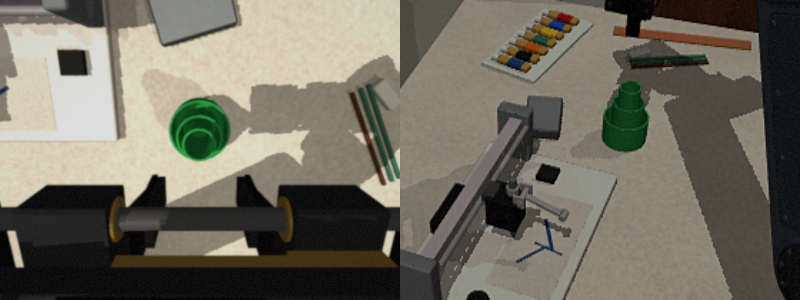

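The pots are nested. The wrist view shows three concentric rims, and the side view shows all three standing upright in steps. The fingers have been clear for over 0.2 s. Now to the lever.

Request:
move_arm(linear=[[0,-2,0],[0.2,-6,0],[0.3,-10,0.5],[0.4,-14,1],[0.5,-18,2],[0.6,-22,3],[0.8,-26,3.8],[0.8,-30,3.8],[0.8,-32.5,3.8],[0.8,-33.3,3.8],[0.8,-33.3,3.8],[0.8,-33.3,3.8]], angular=[[0,0,0],[0.003,-0.004,0],[0.003,-0.004,0],[0.003,-0.004,0],[0.003,-0.004,0],[0.003,-0.004,0],[0.003,-0.004,0],[0.003,-0.004,0],[0.003,-0.004,0],[0.003,-0.004,0],[0.003,-0.004,0],[0.003,-0.004,0]], fingers=[-0.1,-0.1,-0.1,-0.1,-0.1,-0.1,-0.1,-0.1,-0.1,-0.1,-0.1,-0.1])

```text
time_s: 14.18
position: [0.5094, -0.0046, 0.199]
tcp_rot: [[0.997, -0.078, -0.002], [-0.078, -0.997, -0.0], [-0.002, 0.001, -1.0]]
force: [0.7, -0.5, 0.5]
opening: 0.548
```

Run:
```python
from h import *
c=snap("wrist","w8"); go(pw(-.082,.008,.084),-94.6)
print("tip px expected",proj(c,pw(-.082,.008,.103)))
cv2.imwrite("pics/w8c.png",cv2.resize(c["color"][60:270,160:440],(800,600))[:,:,::-1])
```

```text
t 14.23 at [ 0.5098 -0.0053  0.1993] F [-0.1 -0.4  1. ] op 0.552
  lin cm [ 0.06 -0.12 11.53] ang [0.001 0.001 0.001]
tip px expected (np.float64(280.69723283357644), np.float64(206.18895189367353))
```

View pics/w8c.png

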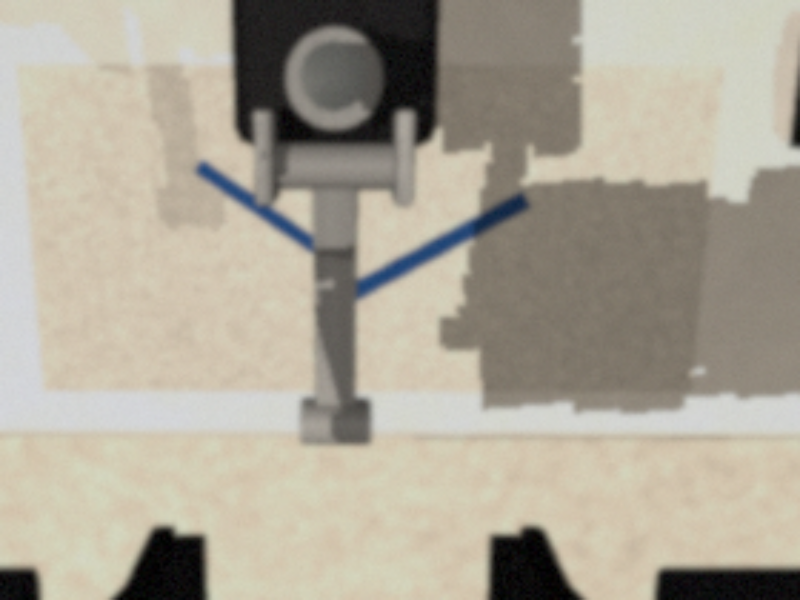

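The crossbar centre is at (277,207) px against the predicted (281,206), so it is 2.5 mm more in +y (head y ≈ +10.5 mm). Descend and pinch.

Request:
move_arm(linear=[[0,-0.4,3],[0,-0.4,6.5],[0,-0.4,9.5],[0,-0.4,11],[0,-0.4,11.5],[0,-0.4,11.5],[0,-0.4,11.5],[0,-0.4,11.5],[0,-0.4,11.5],[0,-0.4,11.5],[0,-0.4,11.5],[0,-0.4,11.5]], angular=[[0,0,0],[0,0,0],[0,0,0],[0,0,0],[0,0,0],[0,0,0],[0,0,0],[0,0,0],[0,0,0],[0,0,0],[0,0,0],[0,0,0]], fingers=[-0.1,-0.1,-0.1,-0.1,-0.1,1,1,1,1,1,1,1])

```text
time_s: 15.23
position: [0.5107, -0.0015, 0.0851]
tcp_rot: [[0.997, -0.079, 0.001], [-0.079, -0.997, -0.001], [0.001, 0.001, -1.0]]
force: [0.2, -1.1, 2.5]
opening: 0.197
```

Run:
```python
from h import *
go(pw(-.0777,.0105,.140),-94.6)
```

```text
t 15.23 at [ 0.5107 -0.0015  0.0851] F [ 0.2 -1.1  2.5] op 0.197
  lin cm [ 0.42  0.03 -5.49] ang [ 0.001 -0.001  0.001]
```

Request:
move_arm(linear=[[-0.1,0,-0.4],[-0.34,0,-1.3],[-0.4,0,-2.3],[-0.38,0,-3],[-0.28,0,-3.7],[0,0,-4.6],[0.25,0,-5.2],[0.4,0,-5.55],[0.4,0,-5.55],[0.4,0,-5.55],[0.4,0,-5.55]], angular=[[0,0,0],[0,0,0],[0,0,0],[0,0,0],[0,0,0],[0,0,0],[0,0,0],[0,0,0],[0,0,0],[0,0,0],[0,0,0]], fingers=[1,1,1,1,1,1,1,1,1,1,1])

```text
time_s: 16.15
position: [0.5142, -0.0018, 0.1406]
tcp_rot: [[0.997, -0.079, 0.0], [-0.079, -0.997, -0.001], [0.0, 0.001, -1.0]]
force: [0.8, -1.1, -1.2]
opening: 0.202
```

Run:
```python
from h import *
c=snap("side"); s=read_state(); p=np.array(s["position"])
print("plotter xy of TCP",RP.T@(p[:2]-O),p[2]); go(pw(-.0777,.145,.140),-94.6)
u,v=map(int,proj(c,p+[0,0,.02])); print(u,v)
cv2.imwrite("pics/s9.png",cv2.resize(c["color"][v-75:v+75,max(u-130,0):u+70],(800,600))[:,:,::-1])
```

```text
plotter xy of TCP [-0.07828561  0.01077023] 0.14055681587426821
t 16.2 at [ 0.5142 -0.0018  0.1406] F [ 1.1 -1.8  0.3] op 0.206
  lin cm [  0.08 -13.42   0.04] ang [ 0.001 -0.     0.001]
293 192
```

View pics/s9.png

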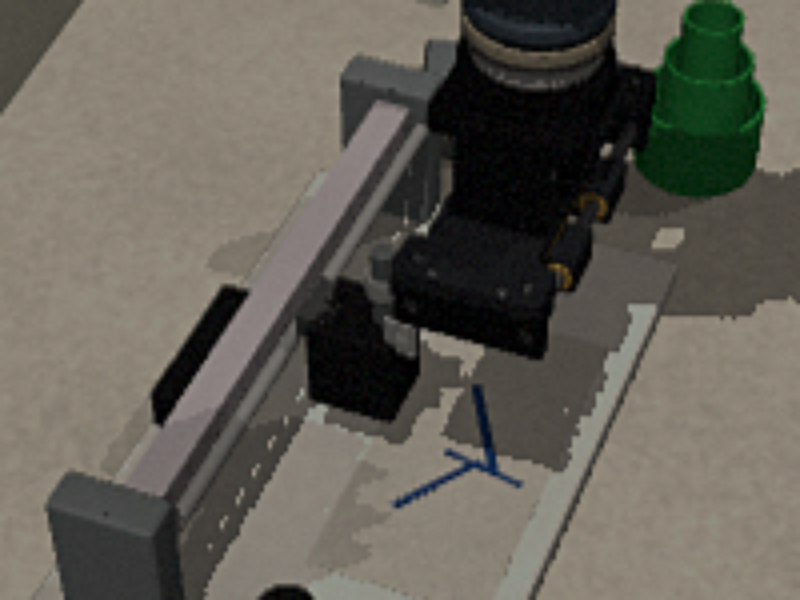

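The lever is still pinched (opening 0.20) with the tip height raised 55 mm, and the pots are standing. I'll slide the head in +y.

Request:
move_arm(linear=[[0,-0.5,0],[0,-1.8,0],[0,-3.3,0],[0,-4.9,0],[0,-6.5,0],[0,-8.1,0],[0,-9.6,0],[0,-11,0],[0,-12.2,0],[0,-13,0],[0,-13.4,0],[0,-13.4,0]], angular=[[0,0,0],[0,0,0],[0,0,0],[0,0,0],[0,0,0],[0,0,0],[0,0,0],[0,0,0],[0,0,0],[0,0,0],[0,0,0],[0,0,0]], fingers=[1,1,1,1,1,1,1,1,1,1,1,1])

```text
time_s: 17.2
position: [0.525, 0.133, 0.1403]
tcp_rot: [[0.997, -0.078, 0.001], [-0.078, -0.997, -0.0], [0.001, -0.0, -1.0]]
force: [2.5, 1.6, -1.5]
opening: 0.199
```

Request:
move_arm(linear=[[0,-0.2,0],[0,-0.4,0],[0,-0.6,0],[0,-0.7,0],[0,-0.7,0]], angular=[[0,0,0],[0,0,0],[0,0,0],[0,0,0],[0,0,0]], fingers=[1,1,1,1,1])

```text
time_s: 17.62
position: [0.5254, 0.1381, 0.1402]
tcp_rot: [[0.997, -0.078, 0.0], [-0.078, -0.997, -0.003], [0.0, 0.003, -1.0]]
force: [1.2, -7.0, -0.7]
opening: 0.199
```

Run:
```python
from h import *
s=read_state(); p=np.array(s["position"])
print("plotter xy of TCP",RP.T@(p[:2]-O),p[2]); go(pw(-.0777,.15,.140),-94.6)
c=snap("wrist","w10")
for y in(.145,.150): print("pen top raised px",proj(c,pw(0,y,.188)))
```

```text
plotter xy of TCP [-0.07838818  0.15107694] 0.14024319697347842
t 17.62 at [0.5254 0.1381 0.1402] F [ 1.2 -7.  -0.7] op 0.199
  lin cm [0.07 0.11 0.02] ang [ 0.003 -0.     0.003]
pen top raised px (np.float64(302.0891798803598), np.float64(97.00406761152077))
pen top raised px (np.float64(285.8201718670177), np.float64(96.97848566973677))
```

At y=0.151 there is a 7 N reaction, so the head is against its stop, which is at the cap. Lower the lever along the arc.

Request:
move_arm(linear=[[0,0,0],[0,0,0],[-0.3,0,0.6],[-0.5,0,1.2],[-0.7,0,1.9],[-0.8,0,2.7],[-0.83,0,3.4],[-0.75,0,4.3],[-0.6,0,5],[-0.45,0,5.5],[-0.42,0,5.7],[-0.42,0,5.7]], angular=[[0,0,0],[0,0,0],[0,0,0],[0,0,0],[0,0,0],[0,0,0],[0,0,0],[0,0,0],[0,0,0],[0,0,0],[0,0,0],[0,0,0]], fingers=[1,1,1,1,1,1,1,1,1,1,1,1])

```text
time_s: 18.67
position: [0.5211, 0.1382, 0.083]
tcp_rot: [[0.997, -0.078, -0.001], [-0.078, -0.997, -0.003], [-0.001, 0.003, -1.0]]
force: [0.2, -2.9, 4.7]
opening: 0.199
```

Run:
```python
from h import *
s=read_state(); p=np.array(s["position"])
print("plotter xy of TCP",RP.T@(p[:2]-O),p[2]); go(pw(-.082,.15,.0835),-94.6)
```

```text
plotter xy of TCP [-0.08261886  0.15086191] 0.08295544846188635
t 18.67 at [0.5211 0.1382 0.083 ] F [ 0.2 -2.9  4.7] op 0.199
  lin cm [ 0.06  0.09 -0.05] ang [0.003 0.001 0.002]
```

Request:
move_arm(linear=[[0,0,0.1],[0,0,0.1],[0,0,0],[0,0,0],[0,0,0],[0,0,0],[0,0,0],[0,0,-2],[0,0,-5],[-1,0,-9],[-3,0,-12],[-5,0,-14]], angular=[[0,0,0],[0,0,0],[0,0,0],[0,0,0],[0,0,0],[0,0,0],[0,0,0],[0,0,0],[0,0,0],[0,0,0],[0,0,0],[0,0,0]], fingers=[1,1,-0.1,-0.1,-0.1,-0.1,-0.1,-0.1,-0.1,-0.1,-0.1,-0.1])

```text
time_s: 19.67
position: [0.4726, 0.1428, 0.2256]
tcp_rot: [[0.997, -0.078, 0.003], [-0.078, -0.997, -0.002], [0.004, 0.002, -1.0]]
force: [0.2, 0.3, -1.1]
opening: 0.548
```

Request:
move_arm(linear=[[-2,3,0],[-4,6,0],[-5,8,0],[-5,8,0],[-5,8,0]], angular=[[0,0,0],[0,0,0],[0,0,0],[0,0,0],[0,0,0]], fingers=[-0.1,-0.1,-0.1,-0.1,-0.1])

```text
time_s: 20.08
position: [0.416, 0.0666, 0.2257]
tcp_rot: [[0.997, -0.081, 0.003], [-0.081, -0.997, -0.002], [0.004, 0.002, -1.0]]
force: [0.5, -0.2, 0.1]
opening: 0.545
```

Run:
```python
from h import *
go(pw(-.1,.1,.2),-94.6)
w=snap("wrist"); b=snap("side")
print("wrist px pen top lowered",proj(w,pw(0,.15,.172)),"tip down",proj(w,pw(-.082,.15,.103)),"up",proj(w,pw(-.0777,.15,.1586)))
print("side tip down",proj(b,pw(-.082,.15,.103)),"up",proj(b,pw(-.0777,.15,.1586)),"pen top low/raised",proj(b,pw(0,.15,.172)),proj(b,pw(0,.15,.188)))
cv2.imwrite("pics/fin.png",np.hstack([cv2.resize(w["color"],(400,300)),cv2.resize(b["color"][100:310,120:400],(400,300),interpolation=cv2.INTER_CUBIC)])[:,:,::-1])
```

```text
t 20.08 at [0.416  0.0666 0.2257] F [ 0.5 -0.2  0.1] op 0.545
  lin cm [ 8.16 -2.9   2.59] ang [ 0.002 -0.004 -0.001]
wrist px pen top lowered (np.float64(121.44222791935866), np.float64(-118.60229461025523)) tip down (np.float64(174.35491220154057), np.float64(69.07609323662791)) up (np.float64(147.35463089689415), np.float64(53.52298644750388))
side tip down (np.float64(270.6718684647853), np.float64(259.20230199625377)) up (np.float64(268.7011884546838), np.float64(240.17429203401218)) pen top low/raised (np.float64(231.04784220441817), np.float64(224.4545598839949)) (np.float64(230.6259307928762), np.float64(218.7448687745529))
```

View pics/fin.png

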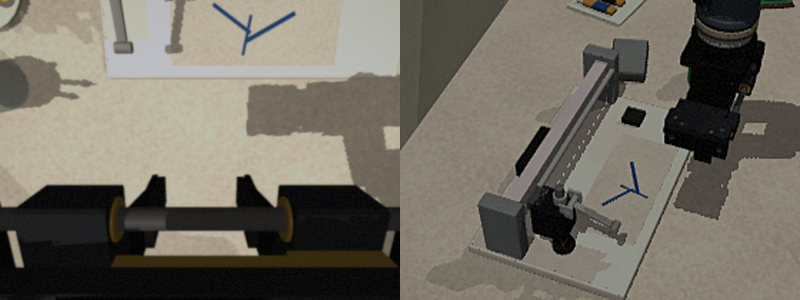

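The wrist view shows the crossbar at about (171,67) full scale. Predicted is (174,69) for fully down and (147,53) for up, so the lever is down. The side view shows the head at the cap end, but my tip reading there is coarse. I have used all 12 pictures, so I'll finish with a numeric check of the head and pots in the top view.

Run:
```python
from h import *
c=snap("top"); m=green(c); n,l,st,ce=cv2.connectedComponentsWithStats(m)
for i in range(1,n):
    if st[i][4]>250: print("green",st[i],ce[i],rimcentre(c,l==i,.054,.043))
for y in(.15,): print("head corners",[np.round(proj(c,pw(x,y+d,.12)),1) for x in(-.014,.038) for d in(-.023,.023)],"pen top",np.round(proj(c,pw(0,y,.172)),1),"tip down",np.round(proj(c,pw(-.082,y,.103)),1),"up",np.round(proj(c,pw(-.0777,y,.1586)),1))
g=cv2.cvtColor(c["color"],cv2.COLOR_RGB2GRAY)
u,v=map(int,proj(c,pw(.012,.15,.12)))
k=(g[v-22:v+23,u-22:u+23]<55).astype(np.uint8); nn,ll,ss,cc=cv2.connectedComponentsWithStats(k); j=1+ss[1:,4].argmax(); print("dark blob",ss[j][:5]+[u-22,v-22,0,0,0],cc[j]+[u-22,v-22])
print(np.array(g[175:240:3,195:232:2]))
# circle of the slim rim as nest check
s=snap("side"); G=green(s); n,l,st,ce=cv2.connectedComponentsWithStats(G)
print("side green",[list(st[i]) for i in range(1,n) if st[i][4]>200], "nest top/base expect",proj(s,[.475,-.335,.12]),proj(s,[.475,-.335,0]))
```

```text
green [ 398  222   49   39 1422] [421.20745429 240.69690577] (array([ 0.47487726, -0.33986106]), np.float64(0.08379432516005492))
head corners [array([217.6, 189.6]), array([194.9, 188.2]), array([219.5, 164.3]), array([196.8, 162.8])] pen top [202.7 178.2] tip down [205.1 222.7] up [200.8 219.4]
dark blob [188 154  34  41 484] [208.40495868 174.57024793]
[[173  37  24  25  28  55  45  25  26  27  27  19   4  22 114 112 112 113
  113]
 [175  28  24  60  92  87 103  89  15  12  21  21   4  26 115 112 112 112
  114]
 [161  23  26 122  99  93  46  80  38  12  11  11   4  39 113 112 114 112
  112]
 [136 110  62  68 139 105 109  73  17  68  17  14   3  59 113 112 111 111
  112]
 [135 141  53  32  19  27  27  23  44 142  22   7   0  82 111 111 113 115
  104]
 [171 140 131 139 138 138 138 137 117 108  17   2   0 110 113 113 113 112
  103]
 [170 127  50 153 118 116 112  83  81  79  18  24  96 113 111 110 139 113
  100]
 [170 172 172 173 144 130 132 170 172 154 137 169 175 175 175 175 176 111
   95]
 [171 171 170 173 136 123 125 167 169 170 169 172 173 174 173 174 175 175
  169]
 [171 171 171
[... 504 characters left out ...]
16 176 174 174 174 174 173 174 175 155 108
   98]
 [174 174 175 112 110 113 113  74 177 174 174 173 173 174 175 123 111  97
   94]
 [173 173 174 174 175 156 157 169 175 173 173 174 174 173 174 175 175 167
  168]
 [173 173 173 173 174 174 174 173 173 173 173 174 174 173 173 174 174 164
  162]
 [173 173 173 173 174 174 174 173 173 174 174 173 173 174 173 174 174 169
  166]
 [174 173 173 174 173 174 174 174 173 173 173 173 174 174 173 173 173 173
  173]
 [146 150 154 156 162 155 156 159 153 149 159 161 165 168 170 171 171 172
  174]]
side green [] nest top/base expect (np.float64(340.5288718578469), np.float64(121.23527229334572)) (np.float64(336.10675963861934), np.float64(157.14663950982455))
```

The top view puts the crossbar at (205,222) against a predicted (205.1,222.7) for fully down at y=0.150. The pot stack is unmoved. Handing in.

```bash
python3 -c "
from h import *
hand_in(); print(read_state()['time_s'])"
```

```text
the job is handed in; nothing more can be done
the job is handed in; nothing more can be done
```

The plotter is closed down and the job was handed in at about 20 s of robot time; `hand_in` reports no verdict.

**What I did**
- I set the middle pot in the large pot and the slim pot in the middle one, at about (0.475, −0.335) on the table.
- I pinched the lever's crossbar and raised it 55 mm.
- I slid the head in +y against its end stop, where I felt about 7 N, and lowered the lever until it met about 5 N at the bottom.
- I then let go and moved the arm clear.

**Last checks**
- **Lever and head:** in the top view the crossbar is at (205,222) px, against a predicted (205.1,222.7) for lever down at the cap. The wrist view agrees within 3 px.
- **Pots:** after nesting, the wrist and side views showed three concentric rims standing upright. At the end the top view still showed the stack in its place.

**Checks that disagreed or could not be made**
- My reading of the lever tip in the final side view was about 7 px off the prediction. I put that down to mistaking its shadow for the tip, but did not confirm it.
- The final side-view check of the pots found no green, as the arm was in the way.
- In the top view, the pen's top read 2 px or so from its predicted position.
- I never measured the jar, palette or tin at the end. No move went near them.

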